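Park the instrument pot against the probe of the free bay

ROBOT

A 6-joint arm with a two-finger parallel gripper is mounted at the origin on the work surface. World frame = base frame: x ahead of the robot, y to its left, z up, the work surface at z = 0. Lengths are in mm, angles in rad, forces in N, time in s.
With the tool pointing down it reaches from about 275 to 750 mm from the base axis. Payload 10.2 kg.
Tool frame: the origin (TCP) lies on the centre line of the jaws, within the pads' length; the fingertips stand 25 mm ahead of it and the grasp point (between the pads) lies 6 mm ahead of it (env.tip_reach is the distance from the TCP to the fingertips, in mm); z points along the fingers, y is the line along which they close (so a half turn about z gives the same grasp; the last joint's range is limited). The gripper opens to 88 mm and grips with 3 to 60 N. Pads are 18 mm wide; open, the fingers measure 123 mm over their backs; the gripper's body (75 mm by 187 mm) begins 45 mm behind the grasp point.
Start: joints at [-1.515, 0.313, 1.498, -0, 1.331, -0.223], TCP at [144.468, -504.738, 243.02] pointing down, gripper open.
Joint ranges: [-2.94, 2.94], [-0.97, 2.17], [0.19, 2.56], [-1.23, 4.37], [0.02, 3.11], [-2.88, 2.88]. Speed limits (rad/s): [2.39, 2.39, 3.01, 3.14, 3.14, 3.14].

INTERFACE

Orientations are given as [roll, pitch, yaw] about the fixed x, y, z axes, in that order (R = Rz(yaw) Ry(pitch) Rx(roll)).
In Python, from rig import env, optics gives the robot as it stands. The module is installed in compiled form; this text tells all that it offers.
- The arm moves only by the tool servo_tool, never from a script. Its arguments are lists of equal length, an entry for each row: "delta_pos": the shift along the tool's x, y, z in m, a list of three; "rot": the turn, a rotation vector about the tool's x, y, z in degrees, a list of three; "hand": the closure in counts, from 0 (fully open) to 255 (shut). A call has 1 to 12 rows; each row shifts and turns the commanded pose from where the row before left it, along the tool's axes as they then stand; what a row does not reach is not made up. A row lasts 1/8 s, in which the tool goes at most 62.5 mm and 10.7 degrees, less where a joint would pass 70% of its speed; a pose out of reach is approached as far as the arm can. A call with a gripper value outside its range is refused whole. The fingers move at their own pace and stop on an object; "newtons" is the grip in N (left out, the last holds). Time passes only in rows, so rows that do not move let the fingers close. It gives the time, the measured TCP pose, the force, the opening and the grip force at its end, in the units of the state.
- env.get_state(): the state, without advancing time (a new reading comes with each control period).
- optics.capture(name): name is "side" or "top"; returns a dict with "image" (400x640x3 uint8, red, green, blue), "intrinsics" (3x3 intrinsics, pixels), "rvec" (rotation vector, rad) and "tvec" (3), from world to camera coordinates, as OpenCV has them. Camera axes: x right, y down, z forward; pixel columns grow to the right and rows downward; lengths in mm; the calibration is good to about 2 mm. A picture is of the moment at which its call begins. There is no depth.
- env.job_done(): hands the job in; it is judged then, once.
The state is a dict: "time": time; "qpos": joint angles; "qd": joint speeds; "joint_efforts": joint torques, N m; "eef_pos": TCP position; "orientation": TCP orientation; "ft_force": force on the tool from outside, world axes, zero at the start; "ft_torque": the same for the moment, N m; "width": finger opening in mm; "gripper_force": force on a finger pad.
Only numpy, scipy, OpenCV 4.12 (cv2) and the standard library are available. Lean on these libraries where they do the work, as an engineer would, in place of code of your own. Each camera call takes 0.05 s, during which the arm holds its last target. There are 200 camera calls.

TASK

Slide the lidded steel pot along the warmer, flat on the plate and never lifted, from the orange ring in the middle into the bay marked by the green tag, keeping it centred between the bay's two long white lines. Push it gently until it presses the copper probe pad at the bay's end in against its light spring, then let go so that it stays there bearing on the pad. Do not disturb the bottle, the jar or the tray.

Things in the scene. Friction and masses are not known exactly. Their poses are not given: they have to be found in the camera images.
- warmer: fixed instrument warmer, a flat black plate 260 mm (its x) by 700 mm (its y), top surface 18 mm above its origin, which is the centre of its underside. Orange ring at the middle of the top; a bay near each end, +y and -y, bounded by white lines. Its position and yaw vary.
- bay_left (a point): centre of the bay on the warmer's +y side, on the plate's surface, 175 mm from the warmer's middle; axes parallel to the warmer's. The bay's long white lines run along y at x = +70 and -70 mm
- bay_right (a point): the same for the bay on the warmer's -y side
- probe_left: fixed track at the left bay's outer end, origin on the plate 260 mm from the warmer's middle (+y), carrying a blue block with a sprung copper pad (64 mm along x, 36 mm high, 33 mm up at its middle) facing the middle. The block is clamped anywhere within 80 mm, not reported: the pad's face starts 190 to 270 mm from the warmer's middle. See it or find it by touch.
- probe_right: the same on the -y side, clamped independently. Each pad gives 8 mm outwards under 0.5 N rising to 0.9 N, then meets a hard stop; the pot stays put by its own friction against this spring. A push of more than 15 N on a pad or block is rough.
- tag_green: green tag, 30 x 80 x 5 mm, fixed flat on the plate beside the bay to use, 105 mm from the plate's middle line on its far (+x) side, level with the bay's centre; origin under its centre
- tag_red: red tag of the same size beside the bay that must not be used
- pot: round steel pot, 120 mm across and 60 mm high, with a fixed lid (126 mm across, crown at 69 mm) and a bar handle across the lid; about 0.75 kg (varies). Origin at the centre of its underside, z up, x along the handle bar. Starts near the orange ring, yaw within 35 degrees of the warmer's. It slides under 2 to 4 N. Its underside 6 mm off the plate, or a tip of 9 degrees, counts as lifted.
- pot_handle (a point): middle of the pot's black handle bar, 99 mm above the pot's underside. The bar is 84 mm long (along the pot's x), 16 mm wide and 14 mm high, on two posts 68 mm apart, with 22 mm of free space between it and the lid
- wash_bottle: white wash bottle with a blue spout, 60 mm across, 160 mm high, standing on the table in front of the warmer (robot side); origin under its centre. Bystander
- jar: clear jar with a steel lid, 88 mm across, 130 mm high, standing on the table in front of the warmer (robot side); origin under its centre. Bystander
- tray: open steel tray 90 x 180 x 28 mm on the table beyond the warmer; origin under its centre. Bystander
Things that resemble listed ones, but are neither listed nor needed, are in the scene too. What is shaped like the pot but blue, red or yellow is not meant.

How it is judged (in metres and radians):
At the end, for the whole second after the job is handed in: the pot stands flat and at rest on the plate in the bay with the green tag, within 20 mm of the bay's centre line, released, and bears on that bay's copper pad with at least 0.2 N (the pad's spring gives 0.5 to 0.9 N) (((horizontal distance between tag_green and bay_left below 0.15 m and contact force between pot and probe_left above 0.2 N and x of pot in the frame of bay_left between -0.02 and 0.02 m) or (horizontal distance between tag_green and bay_right below 0.15 m and contact force between pot and probe_right above 0.2 N and x of pot in the frame of bay_right between -0.02 and 0.02 m)) and linear speed of pot below 0.01 m/s and z of pot in the frame of warmer below 0.021 m and angle between pot's own z axis and vertical below 0.03 rad); the robot touches nothing.
It fails at once if the pot is lifted (underside 6 mm or more off the plate) (z of pot in the frame of warmer above 0.024 m).
It fails at once if the pot is tipped by more than 9 degrees (angle between pot's own z axis and vertical above 0.157 rad).
It fails at once if a probe is pushed with more than 15 N (contact force between any of pot, the arm, the fingers and probe_left above 15 N or contact force between any of pot, the arm, the fingers and probe_right above 15 N).
It fails at once if a bystander is moved by more than 15 mm (distance of any of wash_bottle, jar, tray from where it was at the start of the episode above 0.015 m).
It also fails if it takes over 48 s, if anything falls off the work surface, if the arm or the gripper's body presses on something with over 40 N, if the wrist force passes 120 N, or if a joint passes its speed limit or range.

## Working session

There is one attempt and no reset: what is moved stays moved. The work goes in short steps, Python scripts to look and compute and a tool call to move; the robot and the scene stay as the last step left them, time stands still between calls to the robot, and variables do not carry over. Pictures are saved under pics/ and viewed, at most 10 in all, crops included, and the job is handed in when it is done.

Besides the shell and the picture viewer there is one more tool, called after "Request:" by a JSON object that holds its "api" and its "payload", one argument or row to a line. servo_tool: Moves the arm, as the interface text tells. Its arguments: {"type":"object","properties":{"delta_pos":{"type":"array","items":{"type":"array","items":{"type":"number"}}},"rot":{"type":"array","items":{"type":"array","items":{"type":"number"}}},"hand":{"type":"array","items":{"type":"number"}},"newtons":{"type":"number"}},"required":["delta_pos","rot","hand"]}

```bash
mkdir -p pics; cat > h.py <<'E'
import numpy as np, cv2
from rig import env, optics
def cam(n):
    c=optics.capture(n); c['K']=np.array(c['intrinsics'],float)
    c['R']=cv2.Rodrigues(np.array(c['rvec'],float))[0]; c['t']=np.array(c['tvec'],float).ravel(); return c
def ray(c,u,v):
    d=c['R'].T@np.linalg.solve(c['K'],[u,v,1.]); return -c['R'].T@c['t'],d/np.linalg.norm(d)
def onz(c,u,v,z):
    o,d=ray(c,u,v); return o+d*(z-o[2])/d[2]
def proj(c,p):
    q=c['K']@(c['R']@np.array(p,float)+c['t']); return q[:2]/q[2]
def tri(c1,p1,c2,p2):
    o1,d1=ray(c1,*p1);o2,d2=ray(c2,*p2)
    s=np.linalg.lstsq(np.c_[d1,-d2],o2-o1,rcond=None)[0]
    a,b=o1+d1*s[0],o2+d2*s[1]; return (a+b)/2,np.linalg.norm(a-b)
def save(c,n): cv2.imwrite('pics/'+n,c['image'][:,:,::-1])
E
python3 - <<'E'
from h import *
for n in('top','side'):
    c=cam(n); save(c,n+'0.png'); print(n,-c['R'].T@c['t'],c['R'][2])
s=env.get_state(); print({k:np.round(v,3) for k,v in s.items()})
E
```

```text
top [ 352.25461017    9.53348438 1298.32243927] [ 0.11157461  0.00580047 -0.99373913]
side [ 303.41437831 1074.24572389  764.07024986] [ 0.14423642 -0.84060761 -0.52208687]
{'time': np.float64(0.1), 'qpos': array([-1.515,  0.313,  1.498, -0.   ,  1.331, -0.223]), 'qd': array([-0.   , -0.002, -0.001,  0.001,  0.001,  0.   ]), 'joint_efforts': array([ 2.0000e-03, -4.0281e+01, -2.5265e+01,  7.0000e-02,  3.4000e-02,
       -0.0000e+00]), 'eef_pos': array([ 144.471, -504.524,  242.526]), 'orientation': array([-3.141, -0.   ,  0.279]), 'ft_force': array([-0.243, -0.29 ,  1.319]), 'ft_torque': array([-0.024,  0.009,  0.   ]), 'gripper_force': np.float64(0.0), 'width': np.float64(87.771)}
```

View pics/top0.png

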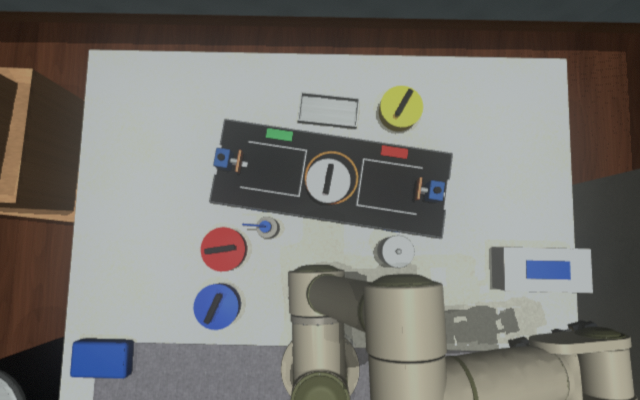

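View pics/side0.png

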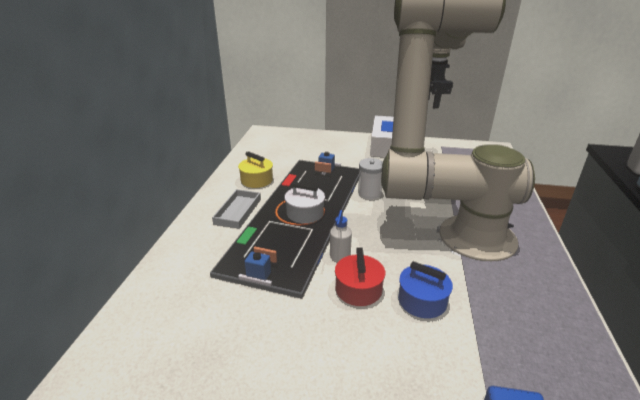

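The top view shows the steel pot at (328,181), the green tag at (279,134) on the left (+y) side, and the left copper pad near (238,161). The side view shows the same layout, with the pot's handle at (305,192) and the left pad at (265,255).

```bash
python3 - <<'E'
from h import *
T=cam('top');S=cam('side')
def blobs(c,m,box,amin):
    x0,y0,x1,y1=box; z=np.zeros(m.shape,np.uint8); z[y0:y1,x0:x1]=m[y0:y1,x0:x1]
    n,l,st,ce=cv2.connectedComponentsWithStats(z)
    return [(l==i,st[i],ce[i]) for i in range(1,n) if st[i][4]>=amin]
def hsv(c): return cv2.cvtColor(c['image'],cv2.COLOR_RGB2HSV).astype(int)
# plate
v=hsv(T)
b=blobs(T,v[...,2]<75,(200,110,460,245),3000)
m=max(b,key=lambda q:q[1][4])[0].astype(np.uint8)
m=cv2.morphologyEx(m,cv2.MORPH_OPEN,np.ones((3,3)))
cn=max(cv2.findContours(m,cv2.RETR_EXTERNAL,cv2.CHAIN_APPROX_NONE)[0],key=cv2.contourArea)
P=np.array([onz(T,u,w,18)[:2] for u,w in cn[:,0]],np.float32)
r=cv2.minAreaRect(P); print('plate rect',r)
# handle & others
for nm,c,box in(('T',T,(308,160,350,203)),('S',S,(288,183,325,200))):
    h=hsv(c)
    for q in blobs(c,h[...,2]<75,box,8): print(nm,'dark',q[1],q[2])
for nm,c,box in(('T',T,(205,140,260,185)),('S',S,(235,235,300,290))):
    h=hsv(c)
    cop=(h[...,0]<18)&(h[...,1]>90)&(h[...,2]>80)
    for q in blobs(c,cop,box,5): print(nm,'copper',q[1],q[2])
for nm,c,box in(('T',T,(205,120,310,185)),('S',S,(225,215,300,290))):
    h=hsv(c)
    for q in blobs(c,(h[...,0]>45)&(h[...,0]<80)&(h[...,1]>100),box,20): print(nm,'green',q[1],q[2])
for nm,c,box,s in(('T',T,(195,105,365,215),4),('S',S,(215,175,345,290),4)):
    x0,y0,x1,y1=box
    cv2.imwrite(f'pics/c{nm}.png',cv2.resize(c['image'][y0:y1,x0:x1,::-1],None,fx=s,fy=s,interpolation=cv2.INTER_CUBIC))
E
```

```text
plate rect ((553.587890625, -25.559173583984375), (688.6187133789062, 248.56515502929688), 82.51518249511719)
T dark [339 160  11  12  56] [345.875      163.46428571]
T dark [324 164   9  30 128] [327.84375   178.4140625]
T dark [345 189   5   8  11] [347.72727273 192.36363636]
T dark [308 192  14  11  64] [311.734375 199.0625  ]
T dark [343 198   7   5  18] [347.05555556 200.83333333]
S dark [288 183  37   9 209] [308.18660287 185.66985646]
T copper [236 150   5  22  51] [238.07843137 160.23529412]
S copper [254 246  23  16 156] [266.78205128 252.30128205]
T green [266 129  27  12 247] [279.10931174 134.34008097]
S green [237 227  20  17 167] [246.25748503 234.99401198]
```

View pics/cT.png

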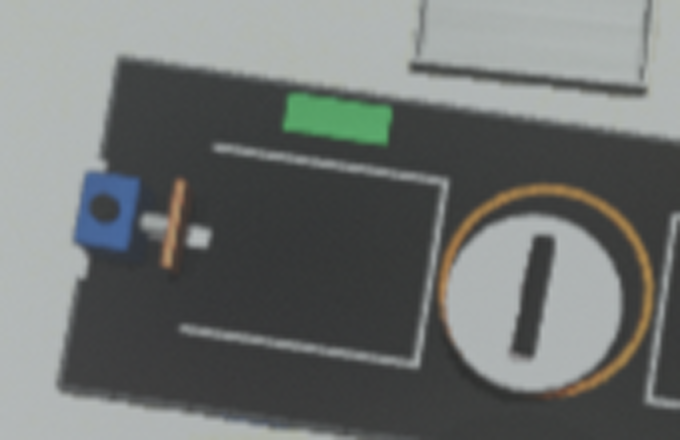

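View pics/cS.png

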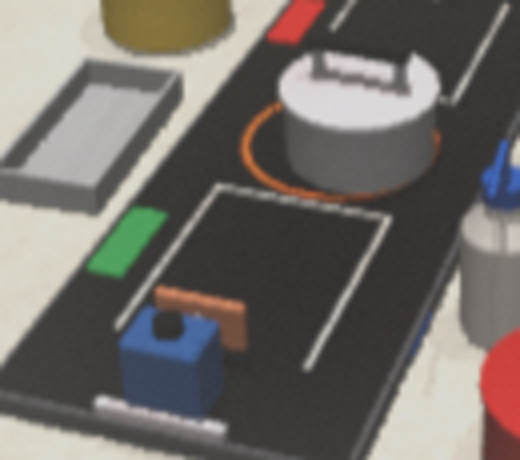

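The top crop shows the handle bar from (543,237) to (522,357) and the copper pad from (180,180) to (168,265). The bay lines run (213,147)-(447,182) and (180,328)-(417,366). In the side crop the pad's top edge runs (155,288)-(245,303), and the handle sits at about (362,72). I'll zoom in on the side handle and triangulate.

```bash
python3 - <<'E'
from h import *
T=cam('top');S=cam('side')
pt=lambda u,v:(195+(u+.5)/4-.5,105+(v+.5)/4-.5)
ps=lambda u,v:(215+(u+.5)/4-.5,175+(v+.5)/4-.5)
L1=[onz(T,*pt(*p),18) for p in((213,147),(447,182))];L2=[onz(T,*pt(*p),18) for p in((180,328),(417,366))]
print('lines',np.round(L1,1)[:,:2],np.round(L2,1)[:,:2])
for L in(L1,L2): d=L[0]-L[1];print('line yaw',np.degrees(np.arctan2(-d[0],d[1])),np.hypot(*d[:2]))
print('inner end width',np.linalg.norm(L1[1]-L2[1]))
S1=[ps(155,288),ps(245,303)]
for a,b in zip([(181,180),(169,265)],S1): print('pad corner',tri(T,pt(*a),S,b), onz(T,*pt(*a),69))
print('tag',tri(T,(279.1,134.3),S,(246.3,235.0)))
H=[pt(543,237),pt(522,357)]
for h in H: print('handle end z124',onz(T,*h,124), 'side px',proj(S,onz(T,*h,124)))
# lid outline in top
g=T['image'].astype(int); hsv=cv2.cvtColor(T['image'],cv2.COLOR_RGB2HSV)
m=((hsv[...,2]>120)&(hsv[...,1]<60)).astype(np.uint8); z=np.zeros_like(m); z[155:206,303:353]=m[155:206,303:353]
n,l,st,ce=cv2.connectedComponentsWithStats(z); i=1+st[1:,4].argmax()
cn=max(cv2.findContours((l==i).astype(np.uint8),cv2.RETR_EXTERNAL,cv2.CHAIN_APPROX_NONE)[0],key=cv2.contourArea)
e=cv2.fitEllipse(cv2.convexHull(cn)); print('lid',e,onz(T,*e[0],78))
x0,y0,x1,y1=278,180,332,225
cv2.imwrite('pics/hS.png',cv2.resize(S['image'][y0:y1,x0:x1,::-1],None,fx=12,fy=12,interpolation=cv2.INTER_CUBIC))
E
```

```text
lines [[657.4 227.6]
 [634.5  50.3]] [[519.  246.6]
 [494.6  69. ]]
line yaw -7.367381040287771 178.84843488501105
line yaw -7.847916002014277 179.3245644559867
inner end width 141.15000678650344
pad corner (array([623.14331917, 242.15260689,  65.85714875]), np.float64(4.147791045393594)) [620.36652972 241.11769995  69.        ]
pad corner (array([559.98883241, 247.85257479,  66.53951028]), np.float64(3.305758656285729)) [557.91921273 247.07992364  69.        ]
tag (array([683.43217372, 134.49916996,  16.95732643]), np.float64(3.562933101974266))
handle end z124 [574.05364366 -20.14545383 124.        ] side px [293.21588887 181.63177423]
handle end z124 [490.59967117  -7.44071835 124.        ] side px [318.90460399 185.97162812]
lid ((327.7216491699219, 180.25929260253906), (43.89826965332031, 44.23448181152344), 114.0824966430664) [535.2252909  -14.68118617  78.        ]
```

View pics/hS.png

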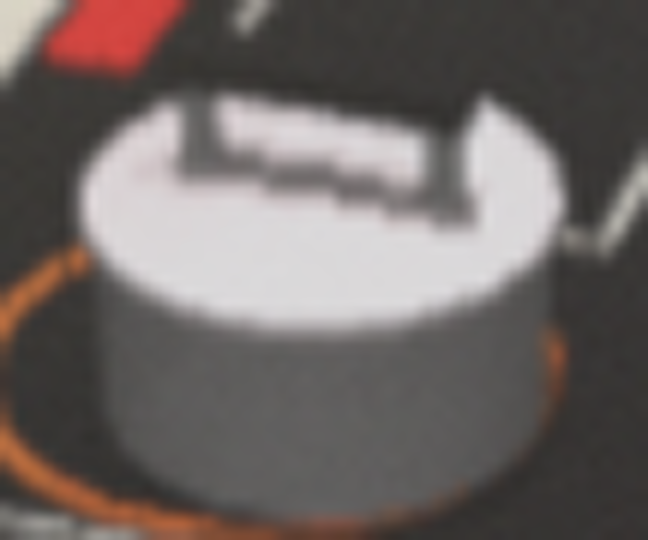

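The bar measures 84.4 mm at z = 124, which matches. The pot yaw is about -8.65° and the warmer yaw about -7.6°. The zoomed view shows the bar's lower edge near (320,110) and its posts at x = 198 and 445, which agrees with the projection. Moving now.

Request:
{"api": "servo_tool", "payload": {
  "delta_pos": [
    [0, 0, 0],
    [0, 0, 0],
    [0, 0, 0],
    [0.0205, -0.036, 0],
    [0.0205, -0.036, 0],
    [0.0205, -0.036, 0],
    [0.0205, -0.036, 0],
    [0.0205, -0.036, 0],
    [0.0205, -0.036, 0],
    [0.0205, -0.036, 0],
    [0.0205, -0.036, 0],
    [0.0205, -0.036, 0]
  ],
  "rot": [
    [0, 0, 8.2],
    [0, 0, 8.2],
    [0, 0, 8.2],
    [0, 0, 0],
    [0, 0, 0],
    [0, 0, 0],
    [0, 0, 0],
    [0, 0, 0],
    [0, 0, 0],
    [0, 0, 0],
    [0, 0, 0],
    [0, 0, 0]
  ],
  "hand": [0, 0, 0, 0, 0, 0, 0, 0, 0, 0, 0, 0],
  "newtons": 10
}}

```text
time: 1.8
eef_pos: [376.2, -210.9, 243.1]
orientation: [3.141, -0.0, -0.151]
ft_force: [1.0, -0.6, 0.8]
width: 87.9
gripper_force: 0.0
```

```bash
python3 - <<'E'
from h import *
s=env.get_state(); print(s['time'],s['eef_pos'],s['orientation'],s['ft_force'])
S=cam('side'); T=cam('top')
# bar lower edge point in side, at mid
o=np.array([532.3,-13.8,0])
for y in(-8,8):
  for z in(110,124): print(y,z,proj(S,o+[ -y*.15,y,z]))
print('side px seen lower edge mid',278+320.5/12-.5,180+110.5/12-.5)
print('bottle top',onz(T,266,227,160),'jar',onz(T,398,250,130))
E
```

```text
1.8 [ 376.15799751 -210.91947768  243.13481748] [ 3.14139780e+00 -2.37152717e-04 -1.50653268e-01] [ 0.9765862  -0.62924921  0.79406134]
-8 110 [306.15397213 186.37472401]
-8 124 [306.08391065 182.48190042]
8 110 [305.89765534 189.01619724]
8 124 [305.82536621 185.09639298]
side px seen lower edge mid 304.2083333333333 188.70833333333334
bottle top [395.24936448 146.45927155 160.        ] jar [ 343.1157889  -205.52700222  130.        ]
```

Request:
{"api": "servo_tool", "payload": {
  "delta_pos": [
    [0.0253, -0.0437, 0],
    [0.0253, -0.0437, 0],
    [0.0253, -0.0437, 0],
    [0.0253, -0.0437, 0],
    [0.0253, -0.0437, 0],
    [0, 0, 0],
    [0, 0, 0.025],
    [0, 0, 0.025],
    [0, 0, 0.025],
    [0, 0, 0.025],
    [0, 0, 0.02],
    [0, 0, 0]
  ],
  "rot": [
    [0, 0, 0],
    [0, 0, 0],
    [0, 0, 0],
    [0, 0, 0],
    [0, 0, 0],
    [0, 0, 0],
    [0, 0, 0],
    [0, 0, 0],
    [0, 0, 0],
    [0, 0, 0],
    [0, 0, 0],
    [0, 0, 0]
  ],
  "hand": [0, 0, 0, 0, 0, 0, 0, 0, 0, 0, 0, 0]
}}

```text
time: 3.4
eef_pos: [532.3, -16.1, 122.1]
orientation: [-3.142, 0.003, -0.152]
ft_force: [-0.2, 0.5, 0.0]
width: 87.8
gripper_force: 0.0
```

```bash
python3 - <<'E'
from h import *
S=cam('side')
x0,y0,x1,y1=250,130,370,230
cv2.imwrite('pics/g1.png',cv2.resize(S['image'][y0:y1,x0:x1,::-1],None,fx=6,fy=6,interpolation=cv2.INTER_CUBIC))
E
```

```text
(no output)
```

View pics/g1.png

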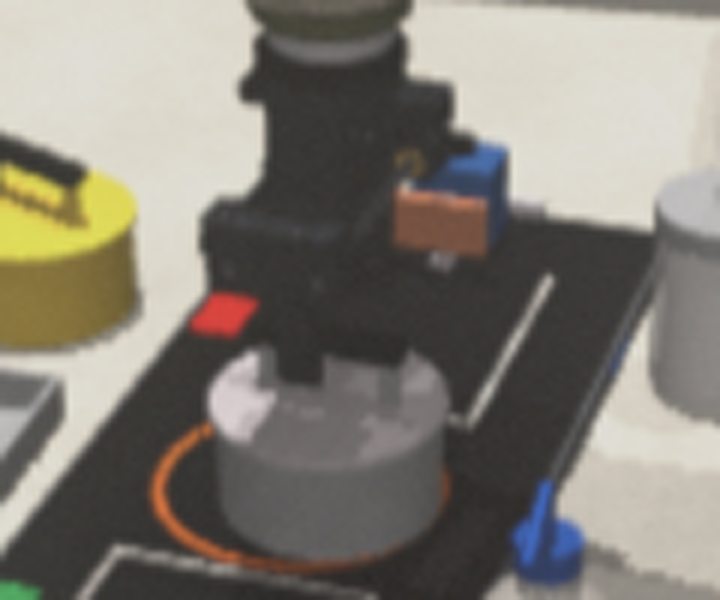

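The open jaws straddle the bar: the near finger is at crop (300,350), between posts at x = 268 and 388, with its tip above the lid. Closing.

Request:
{"api": "servo_tool", "payload": {
  "delta_pos": [
    [0, 0, 0],
    [0, 0, 0],
    [0, 0, 0],
    [0, 0, 0],
    [0, 0, 0],
    [0, 0, 0],
    [0, 0, 0],
    [0, 0, 0]
  ],
  "rot": [
    [0, 0, 0],
    [0, 0, 0],
    [0, 0, 0],
    [0, 0, 0],
    [0, 0, 0],
    [0, 0, 0],
    [0, 0, 0],
    [0, 0, 0]
  ],
  "hand": [120, 180, 255, 255, 255, 255, 255, 255],
  "newtons": 8
}}

```text
time: 4.45
eef_pos: [533.3, -14.8, 123.0]
orientation: [-3.141, 0.0, -0.151]
ft_force: [-0.4, 1.1, -0.0]
width: 16.2
gripper_force: 8.0
```

```bash
python3 - <<'E'
from h import *
s=env.get_state(); print(s['eef_pos'],s['orientation'],s['ft_force'],s['ft_torque'],s['width'])
# frames
yaw=np.radians(-7.6); ex=np.array([np.cos(yaw),np.sin(yaw)]);ey=np.array([-np.sin(yaw),np.cos(yaw)])
W=np.array([553.6,-25.6])
W2=np.array([564.6,59.7])
for n,p in dict(pot=(534,-14),tcp=s['eef_pos'][:2],lines=W2,padA=(621.5,242.1),padB=(559,247.5),tag=(683.4,134.5)).items():
    d=np.array(p)-W; print(n,d@ex,d@ey)
E
```

```text
[533.30028053 -14.8163417  123.02389698] [-3.14123866e+00  7.47708671e-05 -1.50530641e-01] [-0.37710544  1.12376169 -0.01630271] [ 0.384858    0.04849032 -0.00361036] 16.1779564787764
pot -20.96199871591286 8.905875017878282
tcp -21.547605121685248 8.004162069396896
lines -0.37809914616558676 86.00550587628486
padA 31.898499511247984 274.32860902379633
padB -30.766656261861836 271.4151485500845
tag 107.48552904448478 175.8604874496463
```

Request:
{"api": "servo_tool", "payload": {
  "delta_pos": [
    [0.0007, -0.003, 0],
    [0.0007, -0.0077, 0],
    [0.0007, -0.0077, 0],
    [0.0007, -0.0077, 0],
    [0.0007, -0.0077, 0],
    [0.0007, -0.0077, 0],
    [0.0007, -0.0077, 0],
    [0.0007, -0.0077, 0],
    [0.0007, -0.0077, 0],
    [0.0007, -0.0077, 0],
    [0.0007, -0.0077, 0],
    [0.0007, -0.0077, 0]
  ],
  "rot": [
    [0, 0, 0],
    [0, 0, 0],
    [0, 0, 0],
    [0, 0, 0],
    [0, 0, 0],
    [0, 0, 0],
    [0, 0, 0],
    [0, 0, 0],
    [0, 0, 0],
    [0, 0, 0],
    [0, 0, 0],
    [0, 0, 0]
  ],
  "hand": [255, 255, 255, 255, 255, 255, 255, 255, 255, 255, 255, 255]
}}

```text
time: 5.95
eef_pos: [554.9, 70.9, 123.0]
orientation: [-3.142, 0.0, -0.151]
ft_force: [-0.6, -1.5, -0.1]
width: 16.1
gripper_force: 8.0
```

Request:
{"api": "servo_tool", "payload": {
  "delta_pos": [
    [0.0007, -0.0077, 0],
    [0.0007, -0.0077, 0],
    [0.0007, -0.0077, 0],
    [0.0007, -0.0077, 0],
    [0.0007, -0.0077, 0],
    [0.0007, -0.0077, 0],
    [0.0007, -0.0077, 0],
    [0.0007, -0.0077, 0],
    [0.0007, -0.0077, 0],
    [0.0007, -0.0077, 0],
    [0.0007, -0.0077, 0],
    [0, 0, 0]
  ],
  "rot": [
    [0, 0, 0],
    [0, 0, 0],
    [0, 0, 0],
    [0, 0, 0],
    [0, 0, 0],
    [0, 0, 0],
    [0, 0, 0],
    [0, 0, 0],
    [0, 0, 0],
    [0, 0, 0],
    [0, 0, 0],
    [0, 0, 0]
  ],
  "hand": [255, 255, 255, 255, 255, 255, 255, 255, 255, 255, 255, 255]
}}

```text
time: 7.45
eef_pos: [575.2, 154.1, 123.0]
orientation: [-3.14, -0.0, -0.15]
ft_force: [0.6, 2.2, 0.5]
width: 16.0
gripper_force: 8.0
```

```bash
cat >> h.py <<'E'
def lidpot(T,guess):
    hsv=cv2.cvtColor(T['image'],cv2.COLOR_RGB2HSV)
E
python3 - <<'E'
from h import *
s=env.get_state(); print(s['time'],s['eef_pos'],s['orientation'],s['ft_force'],s['ft_torque'])
yaw=np.radians(-7.6); ex=np.array([np.cos(yaw),np.sin(yaw)]);ey=np.array([-np.sin(yaw),np.cos(yaw)])
d=s['eef_pos'][:2]-np.array([553.6,-25.6]); print(d@ex,d@ey)
T=cam('top');S=cam('side')
a=cv2.resize(T['image'][100:210,195:335],None,fx=5,fy=5,interpolation=cv2.INTER_CUBIC)
cv2.imwrite('pics/m1.png',a[:,:,::-1])
b=cv2.resize(S['image'][180:290,215:345],None,fx=5,fy=5,interpolation=cv2.INTER_CUBIC)
cv2.imwrite('pics/m2.png',b[:,:,::-1])
E
```

```text
7.45 [575.2278237  154.06422702 123.01851302] [-3.14035903e+00 -3.50974674e-04 -1.49941034e-01] [0.61300169 2.2242125  0.51315695] [ 0.41357536 -0.09062771  0.01333458]
-2.323907175674114 180.94639174051665
```

View pics/m2.png

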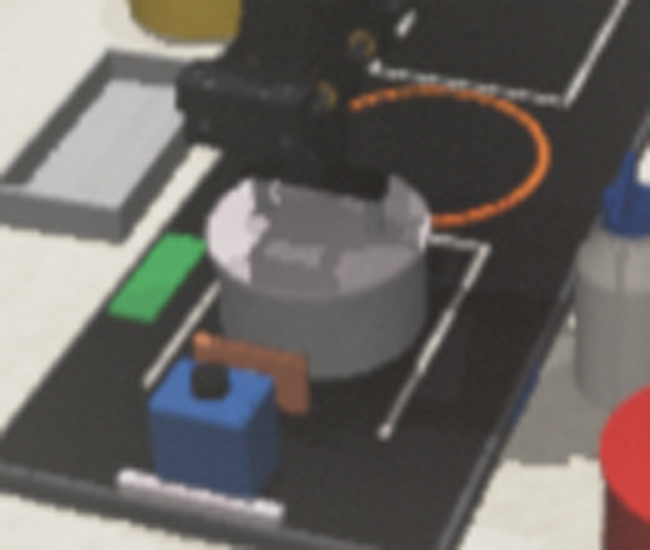

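The side view shows the pot upright between the bay lines, with a gap of about 30 mm left before the copper pad. Next comes the slow approach, with a force check after each short step.

Request:
{"api": "servo_tool", "payload": {
  "delta_pos": [
    [0, -0.003, 0],
    [0.0002, -0.003, 0],
    [0.0002, -0.003, 0],
    [0.0002, -0.003, 0],
    [0.0002, -0.003, 0],
    [0.0002, -0.002, 0],
    [0, -0.001, 0],
    [0, -0.001, 0],
    [0, -0.001, 0],
    [0, -0.001, 0]
  ],
  "rot": [
    [0, 0, 0],
    [0, 0, 0],
    [0, 0, 0],
    [0, 0, 0],
    [0, 0, 0],
    [0, 0, 0],
    [0, 0, 0],
    [0, 0, 0],
    [0, 0, 0],
    [0, 0, 0]
  ],
  "hand": [255, 255, 255, 255, 255, 255, 255, 255, 255, 255]
}}

```text
time: 8.8
eef_pos: [579.2, 173.6, 123.0]
orientation: [3.142, -0.0, -0.151]
ft_force: [-0.6, -1.5, 0.4]
width: 15.9
gripper_force: 8.0
```

Request:
{"api": "servo_tool", "payload": {
  "delta_pos": [
    [0, -0.001, 0],
    [0, -0.001, 0]
  ],
  "rot": [
    [0, 0, 0],
    [0, 0, 0]
  ],
  "hand": [255, 255]
}}

```text
time: 9.05
eef_pos: [579.5, 175.7, 123.0]
orientation: [3.142, 0.0, -0.151]
ft_force: [-0.2, -2.2, -0.3]
width: 15.6
gripper_force: 8.0
```

Request:
{"api": "servo_tool", "payload": {
  "delta_pos": [
    [0, -0.001, 0],
    [0, -0.001, 0]
  ],
  "rot": [
    [0, 0, 0],
    [0, 0, 0]
  ],
  "hand": [255, 255]
}}

```text
time: 9.3
eef_pos: [579.8, 177.6, 123.0]
orientation: [3.142, 0.0, -0.151]
ft_force: [-0.7, -3.1, -0.4]
width: 15.8
gripper_force: 8.0
```

```bash
cat > st.py <<'E'
from h import *
s=env.get_state(); print(s['time'],s['eef_pos'],s['ft_force'],s['ft_torque'])
yaw=np.radians(-7.6); ex=np.array([np.cos(yaw),np.sin(yaw)]);ey=np.array([-np.sin(yaw),np.cos(yaw)])
d=s['eef_pos'][:2]-np.array([553.6,-25.6]); print('warmer',d@ex,d@ey)
T=cam('top');S=cam('side')
for c,(x0,y0,x1,y1) in((T,(205,140,260,185)),(S,(235,235,300,290))):
    h=cv2.cvtColor(c['image'],cv2.COLOR_RGB2HSV).astype(int)[y0:y1,x0:x1]
    m=(h[...,0]<18)&(h[...,1]>90)&(h[...,2]>80)
    n,l,st,ce=cv2.connectedComponentsWithStats(m.astype(np.uint8)); i=1+st[1:,4].argmax()
    print('copper',ce[i]+[x0,y0],st[i])
E
python3 st.py
```

```text
9.3 [579.83105015 177.64733127 123.0276224 ] [-0.67144981 -3.09930051 -0.37483073] [-0.3625086   0.0992443   0.02312879]
warmer -0.8801338164683155 204.9311372772881Traceback (most recent call last):
  File "st.py", line 9, in <module>
    n,l,st,ce=cv2.connectedComponentsWithStats(m.astype(np.uint8)); i=1+st[1:,4].argmax()
                                                                        ~~~~~~~~~~~~~~~^^
ValueError: attempt to get argmax of an empty sequence
```

```bash
sed -i 's/in((T,(205,140,260,185)),(S,/in((S,/; s/290))):/290)),):/' st.py; python3 st.py
```

```text
9.4 [579.84651764 177.75638588 123.02179038] [ 0.53922116 -0.82464555 -0.44156186] [-0.12888686  0.03975767 -0.04395699]
warmer -0.8792253666127778 205.04127957822928
copper [266.67647059 252.93382353] [ 19  11  22  17 136]
```

Request:
{"api": "servo_tool", "payload": {
  "delta_pos": [
    [0, -0.001, 0],
    [0, -0.001, 0]
  ],
  "rot": [
    [0, 0, 0],
    [0, 0, 0]
  ],
  "hand": [255, 255]
}}

```text
time: 9.75
eef_pos: [580.2, 179.5, 123.0]
orientation: [3.141, 0.0, -0.151]
ft_force: [-0.9, -1.9, -0.5]
width: 15.8
gripper_force: 8.0
```

```bash
python3 st.py
```

```text
9.75 [580.15117529 179.53517174 123.03984017] [-0.86333518 -1.85356636 -0.52612515] [-0.37239129  0.0615148   0.00554769]
warmer -0.8124997660685717 206.84473268348165
copper [266.58518519 252.85185185] [ 19  12  22  16 135]
```

Request:
{"api": "servo_tool", "payload": {
  "delta_pos": [
    [0, -0.001, 0],
    [0, -0.001, 0]
  ],
  "rot": [
    [0, 0, 0],
    [0, 0, 0]
  ],
  "hand": [255, 255]
}}

```text
time: 10.1
eef_pos: [580.4, 181.6, 123.0]
orientation: [3.142, 0.0, -0.151]
ft_force: [-0.6, -2.9, 0.5]
width: 15.8
gripper_force: 8.0
```

```bash
python3 st.py
```

```text
10.1 [580.42771472 181.58426963 123.00815662] [-0.62274024 -2.92974596  0.47717497] [-0.31315827  0.02808563 -0.02076406]
warmer -0.8093958842194211 208.9124044644551
copper [266.49242424 252.79545455] [ 19  12  22  16 132]
```

Request:
{"api": "servo_tool", "payload": {
  "delta_pos": [
    [0, -0.001, 0],
    [0, -0.001, 0]
  ],
  "rot": [
    [0, 0, 0],
    [0, 0, 0]
  ],
  "hand": [255, 255]
}}

```text
time: 10.45
eef_pos: [580.7, 183.5, 123.0]
orientation: [3.142, 0.0, -0.151]
ft_force: [-0.6, -2.3, 0.7]
width: 15.8
gripper_force: 8.0
```

```bash
python3 st.py
```

```text
10.45 [580.71023687 183.54135273 122.98899171] [-0.61021546 -2.26260451  0.69468238] [-0.33043346  0.06074395 -0.08570845]
warmer -0.7881922820539233 210.88966100149773
copper [266.56923077 252.86153846] [ 19  12  22  16 130]
```

Request:
{"api": "servo_tool", "payload": {
  "delta_pos": [
    [0, -0.001, 0],
    [0, -0.001, 0]
  ],
  "rot": [
    [0, 0, 0],
    [0, 0, 0]
  ],
  "hand": [255, 255]
}}

```text
time: 10.8
eef_pos: [581.0, 185.5, 123.0]
orientation: [3.142, 0.0, -0.151]
ft_force: [-0.2, -2.2, -0.0]
width: 15.8
gripper_force: 8.0
```

```bash
python3 st.py
```

```text
10.8 [581.0407261  185.51244389 123.01257849] [-0.22313461 -2.21281272 -0.02484152] [-0.33909091  0.05475914  0.01243079]
warmer -0.7212956229780045 212.88714650408951
copper [266.50387597 252.79069767] [ 19  12  22  15 129]
```

Request:
{"api": "servo_tool", "payload": {
  "delta_pos": [
    [0, -0.001, 0],
    [0, -0.001, 0]
  ],
  "rot": [
    [0, 0, 0],
    [0, 0, 0]
  ],
  "hand": [255, 255]
}}

```text
time: 11.15
eef_pos: [581.3, 187.5, 123.0]
orientation: [3.141, 0.0, -0.151]
ft_force: [-0.8, -3.5, 0.7]
width: 16.0
gripper_force: 8.0
```

```bash
python3 st.py; python3 -c "
from h import *
S=cam('side')
for y in (270,275): p=np.array([553.6,-25.6])+y*np.array([.1323,.9912]); print(proj(S,[*p,60]))
cv2.imwrite('pics/p1.png',cv2.resize(S['image'][215:285,235:320,::-1],None,fx=8,fy=8,interpolation=cv2.INTER_CUBIC))"
```

```text
11.15 [581.32333512 187.45868261 123.02028132] [-0.81222324 -3.4562991   0.72946071] [-0.48140003  0.10454653  0.07489781]
warmer -0.6985716807377812 214.85366541853614
copper [266.67213115 253.25409836] [ 19  12  22  16 122]
[266.52617073 249.83067754]
[265.77012567 250.96883943]
```

View pics/p1.png

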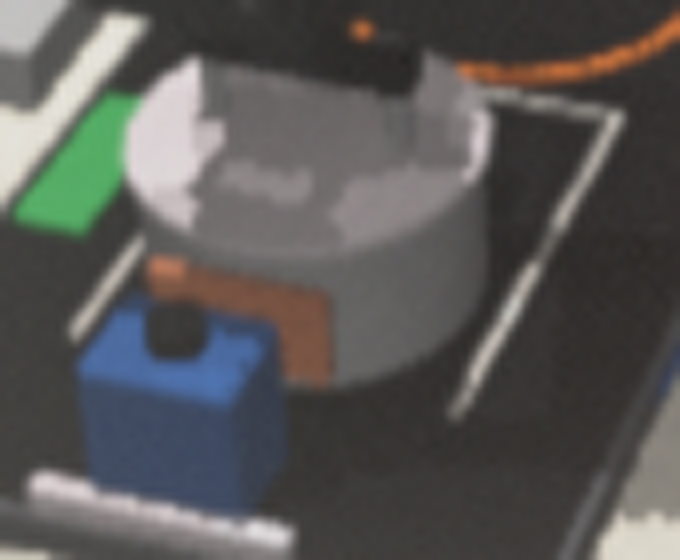

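The side crop shows the pot right at the copper pad (face around (250,290)). The copper blob has just begun to shift outwards by about 0.4 px, roughly 2 mm, and the moment jumped, so contact began at y' ≈ 213. Pressing a little further.

Request:
{"api": "servo_tool", "payload": {
  "delta_pos": [
    [0, -0.001, 0],
    [0, -0.001, 0]
  ],
  "rot": [
    [0, 0, 0],
    [0, 0, 0]
  ],
  "hand": [255, 255]
}}

```text
time: 11.55
eef_pos: [581.6, 189.4, 123.0]
orientation: [3.141, 0.0, -0.151]
ft_force: [-1.1, -3.3, 0.6]
width: 15.8
gripper_force: 8.0
```

```bash
python3 st.py
```

```text
11.55 [581.62091312 189.44399499 123.03207179] [-1.08605275 -3.31353811  0.5919794 ] [-0.46207367  0.08982615 -0.01446233]
warmer -0.6661779869865263 216.86089449696846
copper [266.63963964 253.8018018 ] [ 18  12  23  16 111]
```

Request:
{"api": "servo_tool", "payload": {
  "delta_pos": [
    [0, -0.001, 0]
  ],
  "rot": [
    [0, 0, 0]
  ],
  "hand": [255]
}}

```text
time: 11.78
eef_pos: [581.8, 190.4, 123.0]
orientation: [3.141, -0.0, -0.151]
ft_force: [-0.7, -3.3, 1.1]
width: 15.5
gripper_force: 8.0
```

```bash
python3 st.py
```

```text
11.775 [581.79532505 190.40289617 123.04927743] [-0.72577441 -3.29447451  1.14959121] [-0.49909453  0.11803319  0.04442137]
warmer -0.6201189806431189 217.83443933435498
copper [266.25471698 253.93396226] [ 18  13  23  15 106]
```

The pad is now pressed in about 4.5 mm, from both the copper shift and the travel. Releasing.

Request:
{"api": "servo_tool", "payload": {
  "delta_pos": [
    [0, 0, 0],
    [0, 0, 0],
    [0, 0, 0],
    [0, 0, 0],
    [0, 0, 0],
    [0, 0, 0],
    [0, 0, 0]
  ],
  "rot": [
    [0, 0, 0],
    [0, 0, 0],
    [0, 0, 0],
    [0, 0, 0],
    [0, 0, 0],
    [0, 0, 0],
    [0, 0, 0]
  ],
  "hand": [200, 150, 100, 100, 100, 100, 100]
}}

```text
time: 12.75
eef_pos: [581.8, 190.4, 123.0]
orientation: [-3.142, 0.0, -0.151]
ft_force: [0.2, -0.4, 0.6]
width: 53.4
gripper_force: 0.0
```

```bash
python3 st.py
```

```text
12.75 [581.7780178  190.41386929 123.0232115 ] [ 0.18544717 -0.37050968  0.5756675 ] [ 0.07320175  0.00881676 -0.01711671]
warmer -0.6387254648447535 217.84302706781983
copper [266.75728155 254.14563107] [ 18  13  23  15 103]
```

Request:
{"api": "servo_tool", "payload": {
  "delta_pos": [
    [0, 0, -0.005],
    [0, 0, -0.015],
    [0, 0, -0.03],
    [0, 0, -0.03],
    [0, 0, -0.03],
    [0, 0, -0.03],
    [0, 0, 0],
    [0, 0, 0]
  ],
  "rot": [
    [0, 0, 0],
    [0, 0, 0],
    [0, 0, 0],
    [0, 0, 0],
    [0, 0, 0],
    [0, 0, 0],
    [0, 0, 0],
    [0, 0, 0]
  ],
  "hand": [100, 100, 100, 100, 100, 100, 100, 100]
}}

```text
time: 13.85
eef_pos: [581.4, 190.4, 262.4]
orientation: [3.141, 0.001, -0.151]
ft_force: [-0.2, -0.4, -0.5]
width: 53.4
gripper_force: 0.0
```

```bash
python3 st.py; python3 -c "
from h import *
S=cam('side');T=cam('top')
a=cv2.resize(S['image'][200:290,215:335],(600,450),interpolation=cv2.INTER_CUBIC)[:,:,::-1]
cv2.imwrite('pics/f1.png',a)
np.save('T.npy',T['image'])"
```

```text
13.85 [581.44727663 190.37937445 262.36212566] [-0.22750943 -0.39203852 -0.50092636] [0.07191372 0.01833924 0.02035193]
warmer -0.9619990843486933 217.7650926129845
copper [266.54385965 253.68421053] [ 18  13  23  15 114]
```

View pics/f1.png

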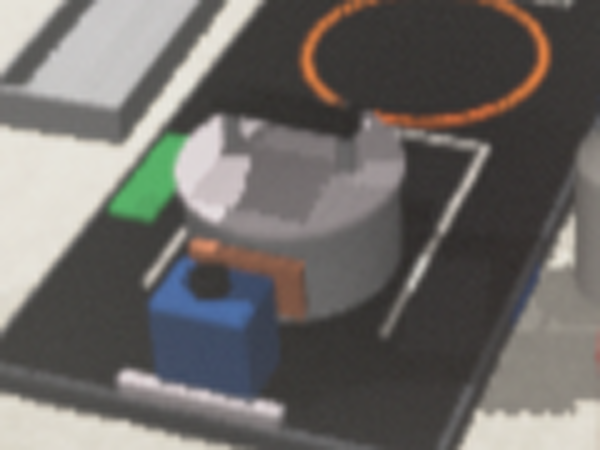

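The pot stands free and upright, centred between the lines and against the pad. The pad is still displaced (its top row is unchanged), and the gripper is clear.

```bash
python3 -c "
from rig import env
print(env.job_done())"
```

```text
the job is handed in; nothing more can be done
None
```

The pot was slid flat along the warmer into the green-tag (left, +y) bay, about 1 mm off the centre line, and released with the copper pad pressed in about 4.5 mm (camera and travel estimate); the job is handed in, but no verdict came back.

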